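Sort tape rolls into colour bays and shut the gate

TASK

Put the red and the blue roll of tape away in the plywood holder, each in the bay of its own colour, by sliding them flat along the bench rather than lifting them. Then swing the holder's gate fully shut in front of them. Leave the tan masking tape, the mug, the white tub and the lens where they are.

Things in the scene. Friction and masses are not known exactly. Their poses are not given: they have to be found in the camera images.
- red_tape: Loose roll of red tape lying flat on the bench: outside diameter 80 mm, open hole of 54 mm diameter with a cardboard core, 24 mm high, 0.12 kg. Origin at the centre of its underside, z up. A closed gripper fits into the hole.
- blue_tape: Loose roll of blue tape, the same size, lying flat. Origin at the centre of its underside, z up.
- caddy: Plywood holder fixed to the bench, 222 mm wide (y), walls 34 mm high: back, two sides, 6 mm divider; no floor, open front. Origin on the bench between its two bays; x points to its back, y to its left. Bays 100 mm wide, 98 mm deep inside, centred at x = 0, y = +53 and -53 mm. Inside of back wall at x = +47 mm, front ends of side walls at x = -51 mm.
- red_bay: The bay marked red: thin red sheet on the bench in the bay (no obstacle) and a red card 80 mm wide on the back wall above it, top edge 54 mm above the bench. May be the left or the right bay. Origin on the bench at the bay's centre, axes as the holder's.
- blue_bay: The bay marked blue, likewise with a blue sheet and card; the other bay. Origin on the bench at the bay's centre.
- gate (a joint): Gate angle (rad): 0 = shut, across the front of both bays; starts open at 1.4 to 1.7, pointing from its hinge towards the robot. Opens clockwise seen from above, light friction, stays where left, no latch. Aluminium bar 8 mm thick, 4 to 28 mm above the bench, reaching 220 mm from the hinge to a black rubber end 33 mm high.
- gate_hinge (a point): On the gate's vertical hinge axis at the holder's left front corner (holder frame x = -56 mm, y = +107 mm), 16 mm above the bench; axes as the holder's.
- gate_mid (a point): Point on the middle of the gate bar, 150 mm from the hinge, 16 mm above the bench; turns with the gate, its -y axis points along the bar away from the hinge, its -x axis is the normal of the outer face (the face to push to shut it).
- masking_tape: Bystander: tan roll of masking tape, 78 mm diameter, 19 mm high (its hole is not usable). Origin at the centre of its underside.
- coffee_mug: Bystander: white mug with grey dots, 82 x 114 x 91 mm with its handle. Origin under its centre.
- tub: Bystander: white screw-lid tub, 66 mm diameter, 33 mm high. Origin at the centre of its underside.
- small_lens: Bystander: black camera lens standing on its mount, 55 mm diameter, 34 mm high. Origin at the centre of its underside.
Not all that is in view belongs to the job. Leave any yellow look-alike of the red_tape alone.

How it is judged:
By the outcome, as a careful person would: the job done as asked, in the order asked, and still so for the second after the job is handed in, with the robot touching nothing.
It also fails if it takes over 72 s, if anything falls off the work surface, if the arm or the gripper's body presses on something with over 40 N, if the wrist force passes 120 N, or if a joint passes its speed limit or range.

ROBOT

A 7-joint arm with a two-finger parallel gripper is mounted at the origin on a cart in front of the work surface, level with it; the furniture and walls round the work are solid. World frame = base frame: x ahead of the robot, y to its left, z up, the work surface at z = 0. Lengths are in m, angles in rad, forces in N, time in s.
With the tool pointing down it reaches from about 0.4 to 0.875 m from the base axis. Payload 19.3 kg.
Tool frame: the origin (TCP) lies at the very end of the fingers, on their centre line; the grasp point (between the pads) lies 19 mm behind it (grip_point_offset is the distance from the TCP to the grasp point, in m); z points along the fingers, y is the line along which they close (so a half turn about z gives the same grasp; the last joint's range is limited). The gripper opens to 85 mm and grips with 20 to 120 N. Pads are 22 mm wide; open, the fingers measure 114 mm over their backs; the gripper's body (76 mm by 85 mm) begins 54 mm behind the grasp point. The pads swing forward as they close: fully open they stand 13 mm farther back than shut.
Start: joints at [1.24, 0.521, -0.036, 1.599, 0.021, 1.021, -0.113], TCP at [0.161, -0.604, 0.231] pointing down, gripper open.
Joint ranges: [-2.91, 2.91], [-0.3, 2.13], [-1.5, 1.42], [0.17, 2.43], [-1.26, 4.41], [0.16, 1.93], [-2.52, 2.52]. Speed limits (rad/s): [1.89, 1.89, 2.39, 2.39, 3.01, 3.01, 3.01].

INTERFACE

Orientations are given as a unit quaternion [x, y, z, w].
In Python, from rig import * gives the robot as it stands.
- The arm moves only by the tool arm_command, never from a script. Its argument "moves" is a list that holds one entry, the list of rows, each a list of 5 numbers: the opening, from 0 (shut) to 1 (fully open), then the shift along the tool's x, y, z in units of 0.25 m (1.0 is 0.25 m), then the turn about the tool's z in units of 45 degrees (1.0 is 45 degrees). A call has 1 to 5 rows; each row is the pose to reach, as a shift and turn from the pose commanded when the call began, along the tool's axes at that moment; what a row does not reach only later rows make up. A row lasts 1/10 s, in which the tool goes at most 50 mm and 8.59 degrees, less where a joint would pass 70% of its speed; a pose out of reach is approached as far as the arm can. A call with a number of a shift or a turn outside -1 to 1 is refused whole. A call with a gripper value outside its range is refused whole. The fingers move at their own pace and stop on an object; "force" is the grip in N (left out, the last holds). Time passes only in rows, so rows that repeat a pose let the fingers close. It gives the time, the measured TCP pose, the force, the opening and the grip force at its end, in the units of the state.
- sense(): the state, without advancing time (a new reading comes with each control period).
- get_image(name): name is "side" or "top" or "wrist"; returns (picture, depth): 420x560x3 uint8, red, green, blue; 420x560 float32, m along the optical axis (not along the pixel's ray), 0 where there is no reading.
- camera_model(name): a dict with "camera_matrix" (3x3 intrinsics, pixels), "R" (3x3) and "t" (3): a world point X has camera coordinates R X + t. Camera axes: x right, y down, z forward; pixel columns grow to the right and rows downward; lengths in m; the calibration is good to about 2 mm. A picture is of the moment at which its call begins: read the wrist's pose just before it. camera_model takes no time and is no camera call; for the wrist camera it gives the pose at the moment of the call.
- finish_job(): hands the job in; it is judged then, once.
Trained networks look in the newest picture that a camera, given by its name, has taken for a name from the list of things; names that differ only in an ending like _2 or _b are one class to them, and where a whole thing is asked for, a point or a joint stands for the part that bears it (a point fixed in the world has none). Each returns a list of dicts, best first, with "score" (0 to 1); they miss things now and then, are a little off and sometimes report something else, mostly with a low value. They report only what shows in the picture. A call takes as long as a camera call. They do not tell look-alikes from the thing itself.
- spot_in(camera, target): "at" ([column, row] as shares, 0 to 1, of the picture: columns of its width, rows of its height, amid what is visible of it).
- spot_point(camera, target): "at" ([column, row] as shares, 0 to 1, of the picture: columns of its width, rows of its height: a listed point, or the origin of a listed thing).
The state is a dict: "clock": time; "joints": joint angles; "qvel": joint speeds; "effort": joint torques, N m; "tcp_pos": TCP position; "orientation": TCP orientation; "wrist_force": force on the tool from outside, world axes, zero at the start; "wrist_torque": the same for the moment, N m; "grip_width": finger opening in m; "gripper_force": force on a finger pad.
Only numpy, scipy, OpenCV 4.12 (cv2) and the standard library are available. Lean on these libraries where they do the work, as an engineer would, in place of code of your own. Each camera call takes 0.05 s, during which the arm holds its last target. There are 200 camera calls.

## Working session

There is one attempt and no reset: what is moved stays moved. The work goes in short steps, Python scripts to look and compute and a tool call to move; the robot and the scene stay as the last step left them, time stands still between calls to the robot, and variables do not carry over. Pictures are saved under pics/ and viewed, at most 10 in all, crops included, and the job is handed in when it is done.

Besides the shell and the picture viewer there is one more tool, called after "Call:" as name(argument=value, ...) on one line, values as JSON. arm_command: Moves the arm, as the interface text tells. Shifts and turns lie within -1 to 1; 1 stands for 0.25 m of shift or 45 degrees of turn. Its arguments: {"type":"object","properties":{"moves":{"type":"array","items":{"type":"array","items":{"type":"array","items":{"type":"number","minimum":-1,"maximum":1}}}},"force":{"type":"number"}},"required":["moves"]}

```bash
mkdir -p pics; ls
python3 - <<'E'
from rig import *
import cv2,numpy as np
s=sense();print(s['clock'],s['tcp_pos'],s['orientation'],s['grip_width'])
ims=[]
for c in ['top','side']:
    im,d=get_image(c);cv2.imwrite(f'pics/{c}0.png',im[:,:,::-1]);np.save(f'{c}d.npy',d)
    m=camera_model(c);print(c,np.round(m['camera_matrix'],1).tolist(),np.round(m['R'],3).tolist(),np.round(m['t'],3).tolist())
    for t in ['red_tape','blue_tape','caddy','red_bay','blue_bay','gate_hinge','gate_mid','masking_tape','tub','small_lens','coffee_mug']:
        print(c,t,[(np.round(np.array(o['at'])*[560,420],1).tolist(),round(o['score'],2)) for o in spot_point(c,t)[:3]])
print(sense()['clock'])
E
```

```text
pics
0.0 [ 0.16107342 -0.60355618  0.23073524] [ 9.91503121e-01  1.30081745e-01 -1.04779914e-04 -5.38842488e-04] 0.08527048698668152
top [[457.5, 0.0, 278.5], [0.0, 457.5, 209.8], [0.0, 0.0, 1.0]] [[0.009, -1.0, 0.0], [-0.991, -0.009, -0.132], [0.132, 0.001, -0.991]] [-0.132, 0.544, 1.36]
top red_tape [([419.9, 271.6], 0.9), ([331.0, 244.2], 0.72)]
top blue_tape [([237.6, 247.6], 0.86), ([322.4, 189.1], 0.35)]
top caddy [([198.5, 198.8], 0.66)]
top red_bay [([214.4, 199.9], 0.61), ([160.5, 217.7], 0.21)]
top blue_bay [([179.1, 197.7], 0.75)]
top gate_hinge []
top gate_mid [([158.4, 268.4], 0.62)]
top masking_tape [([284.5, 200.4], 0.78)]
top tub []
top small_lens [([318.8, 187.9], 0.53)]
top coffee_mug [([291.6, 159.5], 0.73)]
side [[486.1, 0.0, 282.8], [0.0, 486.1, 205.0], [0.0, 0.0, 1.0]] [[-0.999, -0.047, -0.019], [-0.009, 0.526, -0.85], [0.05, -0.849, -0.526]] [0.524, 0.093, 1.292]
side red_tape [([333.0, 142.0], 0.77), ([311.2, 185.1], 0.62), ([344.1, 295.4], 0.58)]
side blue_tape [([312.1, 233.6], 0.94)]
side caddy [([261.1, 264.7], 0.79)]
side red_bay [([259.1, 248.5], 0.95), ([257.5, 280.1], 0.47)]
side blue_bay [([258.0, 278.6], 0.98), ([260.6, 248.4], 0.47)]
side gate_hinge [([275.5, 290.7], 0.86)]
side gate_mid [([343.6, 295.6], 0.55)]
side masking_tape [([265.7, 209.2], 0.54)]
side tub [([217.5, 323.6], 0.73)]
side small_lens [([255.5, 189.1], 0.48)]
side coffee_mug [([223.9, 204.7], 0.84)]
1.2
```

Run:
```python
import cv2
a=cv2.imread('pics/top0.png')[120:360,110:490]
cv2.imwrite('pics/t1.png',cv2.resize(a,None,fx=2.1,fy=2.1,interpolation=cv2.INTER_CUBIC))
a=cv2.imread('pics/side0.png')[100:370,160:480]
cv2.imwrite('pics/s1.png',cv2.resize(a,None,fx=2.2,fy=2.2,interpolation=cv2.INTER_CUBIC))
```

```text
(no output)
```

View pics/t1.png

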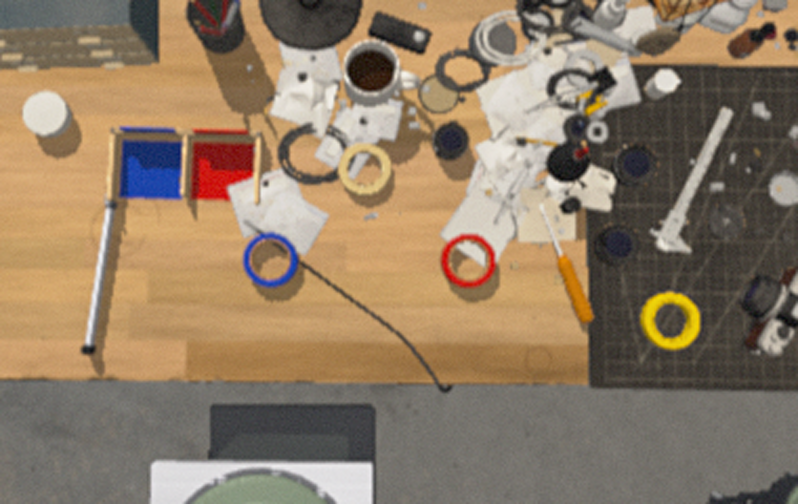

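View pics/s1.png

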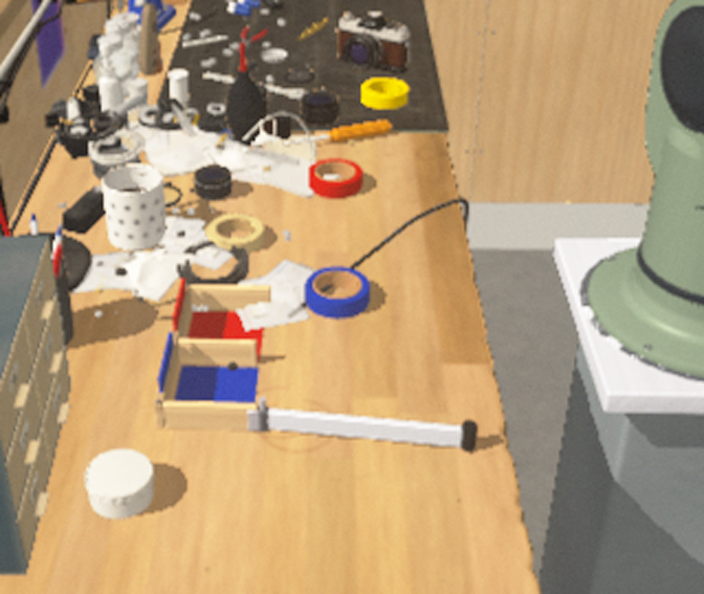

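The top crop shows the rolls. Red is at about full-picture px (333,244). The yellow ring at (429,272) is the look-alike the network ranked first for red_tape, so I leave it alone. Blue is at (239,244). The left bay is blue and the right bay is red. The gate runs from the hinge at (162,217) to its tip at (151,287). In the side crop red is at (312,181) and blue at (313,232).

```bash
cat > h.py <<'E'
from rig import *
import cv2,numpy as np
def ray(c,uv,m=None):
    m=m or camera_model(c);R=np.array(m['R']);t=np.array(m['t'])
    d=R.T@np.linalg.solve(np.array(m['camera_matrix']),[uv[0],uv[1],1]);return -R.T@t,d
def onz(c,uv,z,m=None):
    o,d=ray(c,uv,m);return o+d*(z-o[2])/d[2]
def tri(r1,r2):
    (a,d),(b,e)=r1,r2;s=np.linalg.lstsq(np.c_[d,-e],b-a,rcond=None)[0]
    p,q=a+s[0]*d,b+s[1]*e;return (p+q)/2,np.linalg.norm(p-q)
def mask(im,col,big=True):
    h=cv2.cvtColor(im,cv2.COLOR_RGB2HSV).astype(int);H,S,V=h[...,0],h[...,1],h[...,2]
    m=((H<6)|(H>172))&(S>170)&(V>70) if col=='red' else (H>105)&(H<128)&(S>140)&(V>50)
    return m.astype(np.uint8)
def cloud(c,d,m=None):
    m=m or camera_model(c);v,u=np.mgrid[:420,:560];K=np.array(m['camera_matrix'])
    P=np.stack([(u-K[0,2])/K[0,0]*d,(v-K[1,2])/K[1,1]*d,d],-1)
    return (P-np.array(m['t']))@np.array(m['R'])
E
python3 - <<'E'
from h import *
for c in ['top','side']:
    im=cv2.imread(f'pics/{c}0.png')[:,:,::-1].copy();d=np.load(f'{c}d.npy');P=cloud(c,d)
    for col in ['red','blue']:
        n,l,st,ce=cv2.connectedComponentsWithStats(mask(im,col))
        for i in range(1,n):
            if st[i,4]<60: continue
            p=P[(l==i)&(d>0)]
            print(c,col,st[i].tolist(),np.round(ce[i],1),'lo',np.round(np.percentile(p,2,0),3),'hi',np.round(np.percentile(p,98,0),3))
# triangulate: network and hand points (hinge, tip)
for n,a,b in [('red',(331,244.2),(311.2,185.1)),('blue',(237.6,247.6),(312.1,233.6)),('redbay',(214.4,199.9),(259.1,248.5)),('bluebay',(179.1,197.7),(258,278.6)),('gatemid',(158.4,268.4),(343.6,295.6)),('hinge',(162,217),(278,289)),('tip',(151.5,286.5),(373,297))]:
    p,e=tri(ray('top',a),ray('side',b));print(n,np.round(p,3),round(e,4))
E
```

```text
top red [66, 65, 39, 11, 218] [85.5 70.7] lo [0.789 0.257 0.439] hi [0.795 0.341 0.484]
top red [243, 64, 21, 8, 118] [252.6  67.7] lo [ 0.798 -0.088  0.451] hi [ 0.803 -0.047  0.482]
top red [201, 188, 30, 27, 647] [213.7 199.9] lo [ 0.534  0.03  -0.005] hi [0.616 0.114 0.009]
top red [320, 232, 26, 25, 179] [332.  245.2] lo [ 0.407 -0.328  0.016] hi [ 0.479 -0.256  0.029]
top blue [520, 117, 27, 21, 250] [530.7 128.1] lo [ 0.785 -0.949  0.005] hi [ 0.847 -0.896  0.064]
top blue [167, 188, 29, 26, 703] [181.6 200.5] lo [ 0.537  0.137 -0.004] hi [0.616 0.219 0.008]
top blue [226, 231, 26, 25, 136] [239.2 244.5] lo [ 0.407 -0.042  0.017] hi [0.478 0.03  0.031]
side red [160, 51, 7, 16, 74] [162.9  58.5] lo [ 0.8   -0.09   0.453] hi [ 0.803 -0.045  0.48 ]
side red [92, 95, 33, 51, 746] [109.5 121. ] lo [0.791 0.255 0.435] hi [0.805 0.352 0.488]
side red [301, 174, 24, 16, 184] [312.3 183.6] lo [ 0.41  -0.317  0.005] hi [ 0.48  -0.25   0.027]
side red [246, 242, 33, 20, 303] [260.6 248.3] lo [ 0.535  0.022 -0.002] hi [0.616 0.085 0.004]
side blue [299, 223, 29, 21, 192] [310.4 235.7] lo [ 0.409 -0.031  0.006] hi [0.481 0.036 0.026]
side blue [257, 267, 20, 15, 258] [266.4 274.5] lo [ 0.536  0.131 -0.002] hi [0.579 0.182 0.004]
red [ 0.446 -0.291 -0.   ] 0.004
blue [ 0.438 -0.002  0.012] 0.0162
redbay [0.58  0.073 0.016] 0.0058
bluebay [0.579 0.184 0.011] 0.0079
gatemid [0.37  0.238 0.011] 0.0113
hinge [0.523 0.232 0.021] 0.0036
tip [0.311 0.254 0.023] 0.0021
```

Call:
arm_command(moves=[[[0,0.16,-0.1,0,0.1],[0,0.32,-0.2,0,0.2],[0,0.48,-0.3,0,0.333],[0,0.64,-0.4,0,0.333],[0,0.75,-0.48,0,0.333]]])

```text
clock: 1.7
tcp_pos: [0.3135, -0.4372, 0.2315]
orientation: [1.0, 0.001, 0.0, -0.0]
wrist_force: [-0.2, -0.3, 0.2]
grip_width: 0.0122
gripper_force: 0.0
```

Run:
```python
from h import *
s=sense();print(s['clock'],s['tcp_pos'],s['orientation'],s['joints'],s['grip_width'])
```

```text
1.7 [ 0.31354008 -0.43724135  0.23147146] [ 9.99999769e-01  5.80516034e-04  3.47472397e-04 -6.48421946e-05] [ 0.85915206  0.38316082 -0.02661671  1.82973856  0.01167416  0.9284785
 -0.74216079] 0.01215247511883852
```

Call:
arm_command(moves=[[[0,0.12,-0.15,0,0],[0,0.24,-0.3,0,0],[0,0.36,-0.45,0,0],[0,0.47,-0.59,0,0],[0,0.47,-0.59,0,0]]])

```text
clock: 2.2
tcp_pos: [0.4327, -0.2871, 0.2314]
orientation: [1.0, 0.003, 0.001, -0.001]
wrist_force: [0.1, -0.8, 0.7]
grip_width: -0.0002
gripper_force: 0.0
```

Run:
```python
from h import *
s=sense();print(s['clock'],s['tcp_pos'],s['grip_width'])
m=camera_model('wrist');im,d=get_image('wrist');np.savez('w1.npz',im=im,d=d);cv2.imwrite('pics/w1.png',im[:,:,::-1])
R=np.array(m['R']);print(np.round(R,3).tolist(),-R.T@np.array(m['t']))
P=cloud('wrist',d,m)
for col in ['red','blue']:
    n,l,st,ce=cv2.connectedComponentsWithStats(mask(im,col))
    for i in range(1,n):
        if st[i,4]<200: continue
        p=P[(l==i)&(d>0)];print(col,st[i].tolist(),ce[i].round(1),np.round(np.percentile(p,2,0),3),np.round(np.percentile(p,98,0),3))
print(spot_point('wrist','red_tape')[:2])
```

```text
2.2 [ 0.43268972 -0.28706364  0.23143938] -0.00015276326616270883
[[0.007, -1.0, -0.002], [-0.946, -0.007, 0.324], [-0.324, -0.001, -0.946]] [ 0.51718083 -0.28643374  0.37478976]
red [259, 134, 69, 30, 715] [293.3 144.7] [ 0.46  -0.329  0.022] [ 0.484 -0.266  0.026]
blue [0, 133, 62, 76, 1512] [ 32.6 168.9] [ 0.406 -0.046  0.009] [0.482 0.009 0.026]
[{'at': [0.9598, 0.5829], 'score': 0.65}]
```

View pics/w1.png

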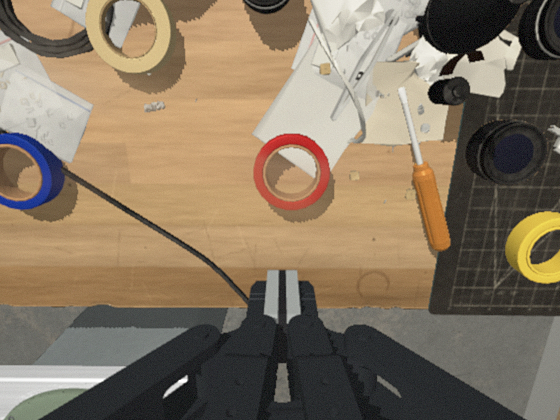

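The wrist picture shows the red ring at (291,171), the blue ring at (22,171) partly cut off, and the yellow look-alike at (545,247). Next I check the ring centres and whether the paper and cable have any height.

```bash
cat >> h.py <<'E'
def rings(P,im,d,cols=('red','blue'),zmin=.018,xmax=9):
    from scipy.optimize import least_squares
    for col in cols:
        n,l,st,_=cv2.connectedComponentsWithStats(mask(im,col))
        M=mask(im,col).astype(bool)&(d>0)&(P[...,2]>zmin)&(P[...,2]<.032)&(P[...,0]<xmax)
        p=P[M];
        if len(p)<80: print(col,'none');continue
        f=lambda q:np.clip(np.hypot(p[:,0]-q[0],p[:,1]-q[1])-.0335,-.015,.015)
        q=least_squares(f,np.median(p[:,:2],0)).x if 0 else min((least_squares(f,np.median(p[:,:2],0)+o,loss='soft_l1',f_scale=.003) for o in [(0,0),(-.03,0),(.03,0),(0,.03),(0,-.03)]),key=lambda r:r.cost).x
        print(col,'ring',q.round(4),'top z',np.median(p[:,2]).round(4),'rms',f(q).std().round(4),len(p))
E
python3 - <<'E'
from h import *
z=np.load('w1.npz');im,d=z['im'],z['d'];P=cloud('wrist',d)
rings(P,im,d)
for u,v in [(120,205),(200,255),(230,280),(290,120),(40,100),(330,110),(100,120),(90,105),(155,105)]: print((u,v),P[v,u].round(3))
t=cv2.imread('pics/top0.png')[:,:,::-1].copy();dt=np.load('topd.npy');rings(cloud('top',dt),t,dt,zmin=.012,xmax=.52)
E
```

```text
red ring [ 0.443  -0.3017] top z 0.0243 rms 0.0027 922
blue ring [ 0.4416 -0.0154] top z 0.0237 rms 0.0029 1257
(120, 205) [ 0.401 -0.11   0.006]
(200, 255) [ 0.34  -0.195  0.006]
(230, 280) [ 0.307 -0.229  0.007]
(290, 120) [ 0.493 -0.3    0.003]
(40, 100) [ 0.513 -0.049  0.012]
(330, 110) [ 0.503 -0.341  0.005]
(100, 120) [ 0.493 -0.1   -0.   ]
(90, 105) [ 0.508 -0.095  0.005]
(155, 105) [ 0.508 -0.162  0.008]
red ring [ 0.4434 -0.2927] top z 0.0241 rms 0.0024 178
blue ring [ 0.4421 -0.0052] top z 0.0248 rms 0.0019 135
```

Call:
arm_command(moves=[[[0,0,-0.2,0,0],[0,0,-0.4,0,0],[0,0,-0.6,0,0],[0,0,-0.8,0,0],[0,0,-1.0,0,0]]])

```text
clock: 2.8
tcp_pos: [0.4287, -0.0417, 0.2315]
orientation: [1.0, -0.002, 0.0, 0.0]
wrist_force: [1.4, 0.0, -0.2]
grip_width: -0.0
gripper_force: 0.0
```

Call:
arm_command(moves=[[[0,0,-0.2,0,0],[0,0,-0.3,0,0],[0,0,-0.3,0,0]]])

```text
clock: 3.1
tcp_pos: [0.4293, 0.035, 0.2315]
orientation: [1.0, 0.001, 0.0, -0.0]
wrist_force: [0.6, -1.2, 0.3]
grip_width: 0.0003
gripper_force: 0.0
```

Run:
```python
from h import *
s=sense();print(s['clock'],s['tcp_pos'],s['grip_width'])
m=camera_model('wrist');im,d=get_image('wrist');np.savez('w2.npz',im=im,d=d);cv2.imwrite('pics/w2.png',im[:,:,::-1])
P=cloud('wrist',d,m);rings(P,im,d,xmax=.51)
for col in ['red','blue']:
    M=mask(im,col).astype(bool)&(d>0)&(P[...,0]>.5)&(P[...,2]<.008)
    p=P[M];
    if len(p)>50:
        r=cv2.minAreaRect(p[:,:2].astype(np.float32)*1000);print(col,'sheet',np.round(r[0],1),np.round(r[1],1),r[2],len(p),np.percentile(p,[1,99],0).round(3).tolist())
```

```text
3.1 [0.42927571 0.03495656 0.23150926] 0.00028560527983385626
red none
blue ring [ 0.445  -0.0077] top z 0.0244 rms 0.0027 1153
red sheet [567.1  67.9] [93.6 71.9] 89.47486114501953 6531 [[0.533, 0.022, -0.0], [0.602, 0.113, 0.003]]
blue sheet [567.7 174.6] [92.  69.7] 89.93858337402344 6780 [[0.534, 0.133, -0.0], [0.602, 0.219, 0.004]]
```

View pics/w2.png

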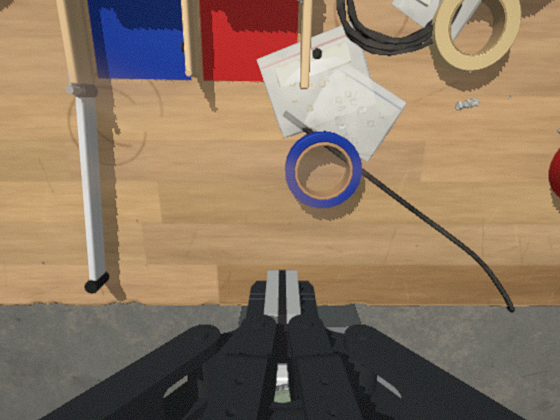

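The wrist picture shows blue at (323,171). The divider front is at (190,75), the right wall front at (304,87), the gate hinge at (82,88) and its tip at (95,285). The caddy is square to the world. I take a still second look for precision.

Run:
```python
from h import *
get_image('wrist')
s=sense();print(s['clock'],s['tcp_pos'],abs(s['qvel']).max())
m=camera_model('wrist');im,d=get_image('wrist');np.savez('w3.npz',im=im,d=d)
P=cloud('wrist',d,m);rings(P,im,d,xmax=.51)
for col in ['red','blue']:
    M=mask(im,col).astype(bool)&(d>0)&(P[...,0]>.5)&(P[...,2]<.008)
    p=P[M];print(col,'sheet',np.percentile(p,[.5,99.5],0).round(3).tolist())
# wall tops
M=(P[...,2]>.030)&(P[...,2]<.038)&(P[...,0]>.53)&(P[...,0]<.59)&(P[...,1]>-.02)&(P[...,1]<.26)
for x0 in (.54,.56,.58):
    y=np.sort(P[M&(abs(P[...,0]-x0)<.008)][:,1]);g=np.split(y,np.where(np.diff(y)>.01)[0]+1)
    print(x0,[(k.min().round(4),k.max().round(4)) for k in g if len(k)>5])
p=P[(P[...,2]>.030)&(P[...,2]<.038)&(P[...,1]>.1)&(P[...,1]<.15)&(P[...,0]>.4)];print('front x',p[:,0].min())
# gate top
p=P[(P[...,2]>.022)&(P[...,2]<.036)&(P[...,1]>.21)&(P[...,0]<.50)];print('gate',len(p))
for x0 in np.arange(.3,.5,.03):
    q=p[abs(p[:,0]-x0)<.01]; 
    if len(q): print(x0.round(2),q[:,1].min().round(4),q[:,1].max().round(4),np.median(q[:,2]).round(3))
print(p[:,0].min())
```

```text
3.2 [0.42927379 0.03184143 0.23132241] 0.022623774817960667
red none
blue ring [ 0.4451 -0.0078] top z 0.0244 rms 0.0027 1129
red sheet [[0.532, 0.022, -0.001], [0.602, 0.114, 0.004]]
blue sheet [[0.534, 0.133, -0.001], [0.602, 0.219, 0.004]]
0.54 [(np.float64(0.0107), np.float64(0.0188)), (np.float64(0.1183), np.float64(0.1244)), (np.float64(0.224), np.float64(0.2344))]
0.56 [(np.float64(0.0103), np.float64(0.0184)), (np.float64(0.118), np.float64(0.1242)), (np.float64(0.2234), np.float64(0.2322))]
0.58 [(np.float64(0.0098), np.float64(0.0179)), (np.float64(0.1175), np.float64(0.1239)), (np.float64(0.2226), np.float64(0.2316))]
front x 0.5346403201874057
gate 1891
0.3 0.245 0.259 0.033
0.33 0.2444 0.2542 0.028
0.36 0.2418 0.2508 0.028
0.39 0.2384 0.2478 0.028
0.42 0.2344 0.2447 0.028
0.45 0.2315 0.2411 0.028
0.48 0.2282 0.2375 0.028
0.30454791534361536
```

Call:
arm_command(moves=[[[0,0.064,0.16,0.18,0],[0,0.064,0.16,0.36,0],[0,0.064,0.16,0.54,0],[0,0.064,0.16,0.7,0],[0,0.064,0.16,0.7,0]]])

```text
clock: 3.75
tcp_pos: [0.4424, -0.0089, 0.0526]
orientation: [1.0, -0.001, -0.004, 0.0]
wrist_force: [-0.3, -0.4, 1.1]
grip_width: -0.0001
gripper_force: 0.0
```

Run:
```python
from h import *
get_image('wrist');m=camera_model('wrist');im,d=get_image('wrist');cv2.imwrite('pics/w4.png',im[150:420,100:460,::-1])
s=sense();print(s['clock'],s['tcp_pos'],s['wrist_force'])
rings(cloud('wrist',d,m),im,d,xmax=.51)
```

```text
3.85 [ 0.44509301 -0.00819983  0.05689378] [ 0.22064162 -0.99088333  0.7237984 ]
red none
blue ring [ 0.4432 -0.0069] top z 0.0245 rms 0.0026 2843
```

View pics/w4.png

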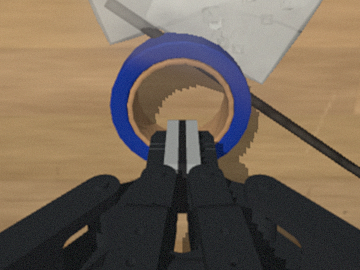

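The crop shows the closed tips at about (182,150), centred over the blue roll's hole. Going down.

Call:
arm_command(moves=[[[0,-0.004,0,0.1,0],[0,-0.004,0,0.19,0],[0,-0.004,0,0.19,0]]])

```text
clock: 4.15
tcp_pos: [0.4447, -0.0077, 0.0095]
orientation: [1.0, -0.001, 0.0, 0.0]
wrist_force: [-0.4, 0.1, 0.2]
grip_width: 0.0003
gripper_force: 0.0
```

Call:
arm_command(moves=[[[0,0,-0.05,0,0],[0,0,-0.13,0,0],[0,0,-0.21,0,0],[0,0,-0.29,0,0],[0,0,-0.37,0,0]]])

```text
clock: 4.65
tcp_pos: [0.4457, 0.0861, 0.0116]
orientation: [1.0, -0.001, 0.002, -0.0]
wrist_force: [-0.6, -1.2, -0.5]
grip_width: -0.0001
gripper_force: 0.2
```

Call:
arm_command(moves=[[[0,0,-0.09,0,0],[0,0,-0.18,0,0],[0,0,-0.27,0,0],[0,0,-0.35,0,0],[0,0,-0.4,0,0]]])

```text
clock: 5.15
tcp_pos: [0.4455, 0.1872, 0.0115]
orientation: [1.0, -0.0, 0.001, -0.001]
wrist_force: [0.0, -0.9, -0.0]
grip_width: -0.0002
gripper_force: 0.5
```

Call:
arm_command(moves=[[[0,0,0,0,0],[0,0,0.04,0,0],[0,0,0.04,0,0]]])

```text
clock: 5.45
tcp_pos: [0.4445, 0.1725, 0.0092]
orientation: [1.0, -0.002, -0.0, 0.001]
wrist_force: [0.1, -0.5, -0.7]
grip_width: -0.0
gripper_force: 0.0
```

Run:
```python
from h import *
m=camera_model('wrist');im,d=get_image('wrist')
s=sense();print(s['clock'],s['tcp_pos'],s['wrist_force'])
P=cloud('wrist',d,m);rings(P,im,d,('blue',),xmax=.5)
im,d=get_image('top');rings(cloud('top',d),im,d,('blue',),.012,xmax=.51)
```

```text
5.5 [0.44450916 0.17321905 0.00908694] [0.34123001 0.11034007 0.65725813]
blue ring [0.4483 0.1768] top z 0.0245 rms 0.0027 6305
blue none
```

Call:
arm_command(moves=[[[0,0.06,0,0,0],[0,0.13,0,0,0],[0,0.2,0,0,0],[0,0.27,0,0,0],[0,0.34,0.004,0,0]]])

```text
clock: 6.05
tcp_pos: [0.5298, 0.1737, 0.0087]
orientation: [1.0, -0.001, -0.0, 0.0]
wrist_force: [-2.3, -0.4, 0.6]
grip_width: -0.0003
gripper_force: 0.5
```

Call:
arm_command(moves=[[[0,0.06,0,0,0],[0,0.12,0,0,0],[0,0.18,0,0,0],[0,0.22,0,0,0],[0,0.24,0,0,0]]])

```text
clock: 6.55
tcp_pos: [0.5899, 0.1737, 0.0086]
orientation: [1.0, -0.001, -0.0, 0.0]
wrist_force: [-1.5, 0.6, 0.3]
grip_width: 0.0002
gripper_force: 0.4
```

Run:
```python
from h import *
m=camera_model('wrist');im,d=get_image('wrist')
s=sense();print(s['clock'],s['tcp_pos'],s['wrist_force'])
P=cloud('wrist',d,m);rings(P,im,d,('blue',),xmax=.625)
p=P[(P[...,2]>.030)&(P[...,2]<.038)&(abs(P[...,1]-.121)<.02)&(P[...,0]>.5)];print('div front x',np.percentile(p[:,0],[0,1]))
M=(P[...,2]>.030)&(P[...,2]<.036)&(abs(P[...,1]-.068)<.03);print('back wall top x',np.percentile(P[M][:,0],[1,50,99]) if M.any() else None)
im,d=get_image('top');rings(cloud('top',d),im,d,('blue',),.012,xmax=.625)
```

```text
6.6 [0.5901352  0.17382814 0.00868675] [ 0.60783789 -0.39046654  0.00343589]
blue ring [0.5779 0.1736] top z 0.0244 rms 0.0029 4971
div front x [0.549972   0.57569135]
back wall top x [0.62921972 0.63160447 0.63309937]
blue none
```

Call:
arm_command(moves=[[[0,0.024,0,0,0],[0,0.024,0,0,0],[0,-0.02,0,0,0],[0,-0.02,0,-0.1,0],[0,-0.02,0,-0.3,0]]])

```text
clock: 7.15
tcp_pos: [0.5811, 0.1738, 0.0817]
orientation: [1.0, 0.0, -0.003, 0.001]
wrist_force: [0.7, 0.5, 1.4]
grip_width: 0.0002
gripper_force: 0.0
```

Call:
arm_command(moves=[[[0,-0.11,0.15,0,0],[0,-0.22,0.32,0,0],[0,-0.33,0.49,0,0],[0,-0.44,0.66,0,0],[0,-0.56,0.83,0,0]]])

```text
clock: 7.65
tcp_pos: [0.4442, -0.0311, 0.084]
orientation: [1.0, -0.0, 0.0, 0.0]
wrist_force: [0.9, -1.3, -0.7]
grip_width: -0.0005
gripper_force: 0.0
```

Call:
arm_command(moves=[[[0,0,0.2,0,0],[0,0,0.4,0,0],[0,0,0.6,0,0],[0,0,0.8,0,0],[0,0,1.0,0,0]]])

```text
clock: 8.15
tcp_pos: [0.4452, -0.2814, 0.0839]
orientation: [1.0, -0.0, 0.0, -0.0]
wrist_force: [1.3, 1.2, -0.3]
grip_width: 0.0
gripper_force: 0.0
```

Run:
```python
from h import *
get_image('wrist');get_image('top');m=camera_model('wrist');im,d=get_image('wrist');cv2.imwrite('pics/w5.png',im[130:420,100:460,::-1])
s=sense();print(s['clock'],s['tcp_pos'],s['wrist_force'])
rings(cloud('wrist',d,m),im,d,('red',),xmax=.51)
im,d=get_image('top');rings(cloud('top',d),im,d,('blue',),.012,xmax=.635)
```

```text
8.3 [ 0.44461134 -0.28264491  0.0836173 ] [-0.77260057  1.2063114  -0.14058067]
red ring [ 0.4452 -0.2964] top z 0.0245 rms 0.0026 2638
blue ring [0.58   0.1756] top z 0.0242 rms 0.0048 203
```

View pics/w5.png

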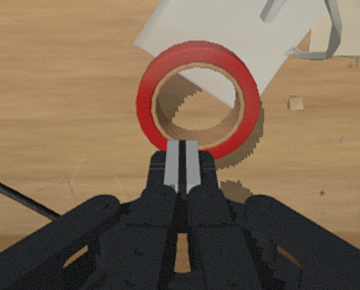

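The crop shows the red roll, not the yellow one, with its hole at about (205,105) and the tips about 14 mm to its left. I correct that and go down.

Call:
arm_command(moves=[[[0,0,0.054,0.05,0],[0,0,0.054,0.15,0],[0,0,0.054,0.25,0],[0,0,0.054,0.3,0],[0,0,0.054,0.3,0]]])

```text
clock: 8.85
tcp_pos: [0.4455, -0.2922, 0.0073]
orientation: [1.0, 0.0, -0.001, -0.001]
wrist_force: [0.1, -0.1, 0.6]
grip_width: -0.0002
gripper_force: 0.0
```

Call:
arm_command(moves=[[[0,0,-0.05,0,0],[0,0,-0.13,0,0],[0,0,-0.21,0,0],[0,0,-0.3,0,0],[0,0,-0.4,0,0]]])

```text
clock: 9.35
tcp_pos: [0.4468, -0.1922, 0.01]
orientation: [1.0, -0.0, 0.001, 0.0]
wrist_force: [1.5, -0.3, -0.8]
grip_width: 0.0002
gripper_force: 0.2
```

Call:
arm_command(moves=[[[0,0,-0.1,0,0],[0,0,-0.2,0,0],[0,0,-0.3,0,0],[0,0,-0.4,0,0],[0,0,-0.5,0,0]]])

```text
clock: 9.85
tcp_pos: [0.4467, -0.0667, 0.01]
orientation: [1.0, -0.0, 0.001, -0.0]
wrist_force: [-0.2, 0.4, 1.0]
grip_width: 0.0001
gripper_force: 0.2
```

Call:
arm_command(moves=[[[0,0,-0.1,0,0],[0,0,-0.2,0,0],[0,0,-0.3,0,0],[0,0,-0.4,0,0],[0,0,-0.5,0,0]]])

```text
clock: 10.35
tcp_pos: [0.4465, 0.0585, 0.01]
orientation: [1.0, -0.0, 0.001, -0.0]
wrist_force: [0.4, 0.1, 0.4]
grip_width: 0.0001
gripper_force: 0.2
```

Run:
```python
from h import *
m=camera_model('wrist');im,d=get_image('wrist')
s=sense();print(s['clock'],s['tcp_pos'],s['wrist_force'])
rings(cloud('wrist',d,m),im,d,('red',),xmax=.51)
```

```text
10.4 [0.44668402 0.06283454 0.00994814] [-0.16452575  8.52166374  0.51278172]
red ring [0.4511 0.0461] top z 0.0244 rms 0.0029 7073
```

Call:
arm_command(moves=[[[0,0,-0.04,0,0],[0,0,-0.08,0,0],[0,0,-0.08,0,0],[0,0,-0.04,0,0],[0,0,-0.04,0,0]]])

```text
clock: 10.9
tcp_pos: [0.4463, 0.0643, 0.0089]
orientation: [1.0, -0.002, -0.0, 0.0]
wrist_force: [-0.2, 0.1, -0.3]
grip_width: -0.0002
gripper_force: 0.0
```

Run:
```python
from h import *
m=camera_model('wrist');im,d=get_image('wrist')
s=sense();print(s['clock'],s['tcp_pos'],s['wrist_force'])
P=cloud('wrist',d,m);rings(P,im,d,('red',),xmax=.51)
```

```text
10.95 [0.44641883 0.0649503  0.00883674] [0.15054132 0.86607526 0.86992871]
red ring [0.4513 0.0667] top z 0.0244 rms 0.0029 7102
```

Red is lined up with its bay at y 0.067, so I push it in.

Call:
arm_command(moves=[[[0,0.06,-0.008,0,0],[0,0.13,-0.008,0,0],[0,0.2,-0.008,0,0],[0,0.27,-0.008,0,0],[0,0.34,-0.008,0,0]]])

```text
clock: 11.45
tcp_pos: [0.532, 0.0677, 0.0087]
orientation: [1.0, -0.001, -0.0, 0.0]
wrist_force: [-0.6, 0.1, 0.4]
grip_width: -0.0001
gripper_force: 0.3
```

Call:
arm_command(moves=[[[0,0.06,0,0,0],[0,0.12,0,0,0],[0,0.18,0,0,0],[0,0.22,0,0,0],[0,0.25,0,0,0]]])

```text
clock: 11.95
tcp_pos: [0.5943, 0.0679, 0.0086]
orientation: [1.0, -0.001, -0.0, 0.0]
wrist_force: [-0.6, 0.7, 0.7]
grip_width: 0.0002
gripper_force: 0.4
```

Run:
```python
from h import *
m=camera_model('wrist');im,d=get_image('wrist')
s=sense();print(s['clock'],s['tcp_pos'],s['wrist_force'])
P=cloud('wrist',d,m);rings(P,im,d,('red','blue'),xmax=.625)
```

```text
12.0 [0.59523312 0.06797244 0.00873167] [-0.71917967 -0.37205091  1.00863303]
red ring [0.5811 0.0696] top z 0.0245 rms 0.0029 2999
blue ring [0.5818 0.1713] top z 0.0244 rms 0.003 4671
```

Call:
arm_command(moves=[[[0,-0.046,0,0,0],[0,-0.046,0,0,0],[0,-0.046,0,-0.1,0],[0,-0.046,0,-0.25,0],[0,-0.046,0,-0.36,0]]])

```text
clock: 12.5
tcp_pos: [0.5828, 0.0684, 0.1006]
orientation: [1.0, -0.0, 0.0, -0.0]
wrist_force: [0.3, -0.0, -0.3]
grip_width: -0.0001
gripper_force: 0.0
```

Call:
arm_command(moves=[[[0,-0.1,-0.12,0,0],[0,-0.23,-0.26,0,0],[0,-0.36,-0.4,0,0],[0,-0.5,-0.54,0,0],[0,-0.62,-0.68,0,0]]])

```text
clock: 13.0
tcp_pos: [0.426, 0.2396, 0.0991]
orientation: [1.0, -0.0, 0.0, -0.0]
wrist_force: [0.7, 0.3, -0.2]
grip_width: -0.0
gripper_force: 0.0
```

Call:
arm_command(moves=[[[0,-0.1,-0.12,0,0],[0,-0.18,-0.22,0,0],[0,-0.18,-0.22,0,0]]])

```text
clock: 13.3
tcp_pos: [0.3801, 0.2972, 0.099]
orientation: [1.0, 0.003, -0.0, -0.001]
wrist_force: [-0.3, -1.1, -0.1]
grip_width: 0.0
gripper_force: 0.0
```

Run:
```python
from h import *
get_image('wrist');m=camera_model('wrist');im,d=get_image('wrist')
s=sense();print(s['clock'],s['tcp_pos'],s['wrist_force'])
P=cloud('wrist',d,m);p=P[(P[...,2]>.022)&(P[...,2]<.031)&(P[...,1]>.2)&(P[...,0]<.50)]
for x0 in np.arange(.33,.5,.03):
    q=p[abs(p[:,0]-x0)<.01]
    if len(q): print(x0.round(2),np.percentile(q[:,1],[1,99]).round(4))
im,d=get_image('top');cv2.imwrite('pics/t6.png',cv2.resize(im[120:360,110:410,::-1],None,fx=2,fy=2));rings(cloud('top',d),im,d,('red','blue',),.012,xmax=.625)
```

```text
13.4 [0.38260212 0.29381703 0.09892661] [-0.21279981 -0.8419486  -0.31774188]
0.33 [0.2461 0.2552]
0.36 [0.2427 0.2518]
0.39 [0.2394 0.2484]
0.42 [0.2361 0.2452]
0.45 [0.2328 0.2418]
0.48 [0.2294 0.2387]
red ring [0.5799 0.0718] top z 0.0239 rms 0.0049 230
blue ring [0.58   0.1756] top z 0.0244 rms 0.004 190
```

View pics/t6.png

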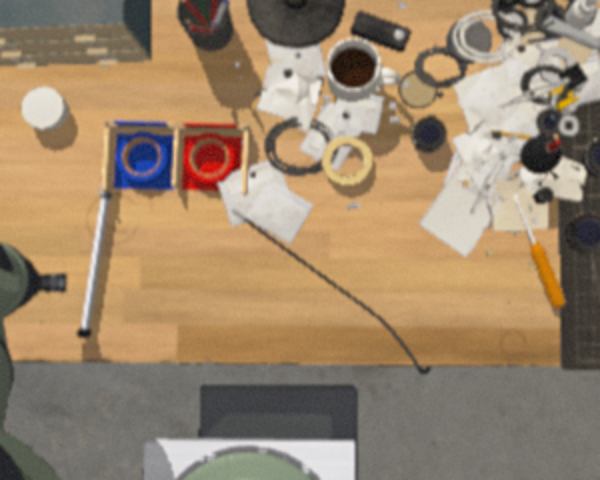

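The top crop shows both rolls seated in their own bays, blue at (141,157) and red at (211,157). The gripper is left of the gate. I lower it and sweep the gate shut.

Call:
arm_command(moves=[[[0,0,0,0.1,0],[0,0,0,0.22,0],[0,0,0,0.34,0],[0,0,0,0.34,0]]])

```text
clock: 13.85
tcp_pos: [0.3822, 0.2913, 0.0112]
orientation: [1.0, -0.001, -0.002, 0.002]
wrist_force: [0.2, -0.5, 1.1]
grip_width: 0.0
gripper_force: 0.0
```

Call:
arm_command(moves=[[[0,0,0.06,0,0],[0,-0.01,0.12,0,0],[0,-0.016,0.2,0,0],[0,-0.02,0.29,0,0],[0,-0.01,0.38,0,0]]])

```text
clock: 14.35
tcp_pos: [0.3802, 0.1968, 0.0152]
orientation: [1.0, -0.001, 0.001, -0.0]
wrist_force: [1.4, 0.8, -0.1]
grip_width: -0.0001
gripper_force: 0.4
```

Call:
arm_command(moves=[[[0,0.024,0.084,0,0],[0,0.064,0.168,0,0],[0,0.11,0.24,0,0],[0,0.17,0.3,0,0],[0,0.22,0.35,0,0]]])

```text
clock: 14.85
tcp_pos: [0.4359, 0.1087, 0.0152]
orientation: [1.0, -0.001, 0.001, 0.0]
wrist_force: [-0.5, 0.4, -0.2]
grip_width: -0.0002
gripper_force: 0.3
```

Call:
arm_command(moves=[[[0,0.06,0.035,0,0],[0,0.11,0.06,0,0],[0,0.16,0.085,0,0],[0,0.2,0.1,0,0],[0,0.23,0.105,0,0]]])

```text
clock: 15.35
tcp_pos: [0.4932, 0.0842, 0.014]
orientation: [1.0, -0.001, 0.0, 0.0]
wrist_force: [-1.0, -0.6, 0.2]
grip_width: 0.0002
gripper_force: 0.2
```

Call:
arm_command(moves=[[[0,0.025,0.01,0,0],[0,0.05,0.02,0,0],[0,0.07,0.02,0,0],[0,0.085,0.02,0,0],[0,0.085,0.02,0,0]]])

```text
clock: 15.85
tcp_pos: [0.5044, 0.0796, 0.0123]
orientation: [1.0, 0.001, -0.009, 0.002]
wrist_force: [-49.2, 6.5, 28.6]
grip_width: -0.0003
gripper_force: 25.3
```

```bash
cat > g.py <<'E'
from h import *
m=camera_model('wrist');im,d=get_image('wrist')
s=sense();print(s['clock'],s['tcp_pos'],s['wrist_force'])
P=cloud('wrist',d,m)
for y0 in np.arange(0,.24,.03):
    q=P[(P[...,2]>.022)&(P[...,2]<.031)&(abs(P[...,1]-y0)<.008)&(P[...,0]>.49)&(P[...,0]<.537)]
    if len(q)>5: print(y0.round(2),np.percentile(q[:,0],[2,50,98]).round(4))
E
python3 g.py
```

```text
15.9 [0.50441264 0.07957401 0.01228234] [-50.45997678   5.19964927  29.59581303]
0.03 [0.5161 0.5219 0.5249]
0.06 [0.5127 0.5216 0.5241]
0.09 [0.5124 0.521  0.5245]
0.12 [0.5173 0.5227 0.525 ]
0.15 [0.5176 0.5231 0.5254]
0.18 [0.5181 0.5236 0.5259]
```

It is against the stop, so I back off and lift.

Call:
arm_command(moves=[[[0,-0.06,0,0,0],[0,-0.16,0,0,0],[0,-0.24,0,-0.05,0],[0,-0.28,0,-0.2,0],[0,-0.28,0,-0.4,0]]])

```text
clock: 16.4
tcp_pos: [0.4412, 0.0797, 0.1136]
orientation: [1.0, 0.0, -0.002, 0.001]
wrist_force: [1.5, -0.0, -0.3]
grip_width: 0.0002
gripper_force: 0.0
```

Call:
arm_command(moves=[[[0,0,0,-0.2,0],[0,0,0,-0.35,0],[0,0,0,-0.35,0]]])

```text
clock: 16.7
tcp_pos: [0.4458, 0.0803, 0.2058]
orientation: [1.0, -0.0, 0.004, -0.001]
wrist_force: [0.3, 1.0, -0.7]
grip_width: 0.0002
gripper_force: 0.0
```

```bash
cat >> g.py <<'E'
rings(P,im,d,xmax=.625)
for y0 in (.015,.121,.227):
    q=P[(P[...,2]>.031)&(P[...,2]<.037)&(abs(P[...,1]-y0)<.006)&(P[...,0]>.515)&(P[...,0]<.61)]
    print('wall',y0,np.percentile(q[:,0],[0,1,3]).round(4), np.polyfit(q[:,0],q[:,1],1).round(3) if len(q)>20 else '')
cv2.imwrite('pics/w7.png',im[:,:,::-1])
E
python3 g.py
```

```text
16.75 [0.44484913 0.08005629 0.20346613] [ 0.38403006  0.52007702 -1.01309456]
0.03 [0.5146 0.5188 0.5239]
0.06 [0.5153 0.5197 0.5231]
0.09 [0.5162 0.5197 0.5231]
0.12 [0.5171 0.5206 0.531 ]
0.15 [0.5171 0.5206 0.5248]
0.18 [0.518  0.5215 0.5249]
0.21 [0.518  0.5223 0.5257]
red ring [0.5795 0.0699] top z 0.0243 rms 0.0028 2518
blue ring [0.58   0.1738] top z 0.0243 rms 0.0027 2468
wall 0.015 [0.5155 0.5163 0.5178] [-0.021  0.027]
wall 0.121 [0.5348 0.5356 0.5372] [-0.016  0.13 ]
wall 0.227 [0.5191 0.5224 0.5283] [-0.014  0.235]
```

View pics/w7.png

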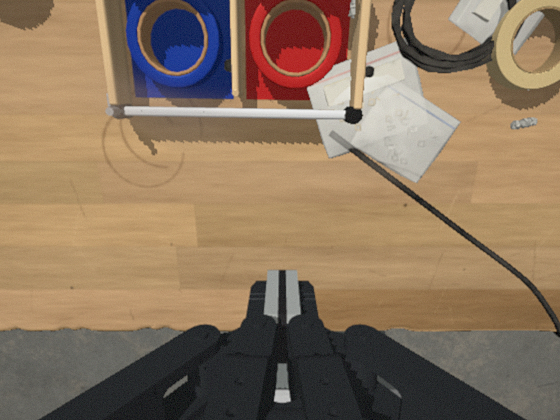

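The wrist picture shows the gate bar lying across both bays from (115,112) to (353,115). Its slope of 0.019 matches the holder's yaw of about 0.017, so it is fully shut. Both rolls sit in their own bays.

```bash
python3 -c "
from rig import *
print(finish_job())"
```

```text
the job is handed in; nothing more can be done
None
```

The red and blue rolls are in their own bays, slid in flat. The gate measures fully shut, the bystanders and the yellow look-alike were not touched, and I handed the job in at about 17 s (pushing the gate against its stop briefly read about 50 N along the push at the wrist, from the fingertips).

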